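# Leak-test a batch of diesel injectors

### The job

Leak-test the diesel injectors from the blue mat: lay every one in a cradle of its own on the test rig, centred, nozzle to the rear, then lower the clear guard gently until it is fully down on its stop and, with it down, pull the red-gripped pump lever to its stop and let it spring fully back. Then swing the guard fully up again and lay all the injectors flat on the floor of the orange tray. Never pump with the guard up, and leave the other things on the bench alone.

Things in the scene. Friction and masses are not known exactly. Their poses are not given: they have to be found in the camera images.
- rig: Injector test rig, fixed: aluminium base plate 260 x 310 mm, 12 mm thick. Origin on the bench surface under the middle of its centre cradle; x points from the front (robot's side) to the rear, y to its left. Three cradles along x, at y = -70, 0, +70 mm; grey rear board with green ports, front face at x = +102 mm, 82 mm high. Blue hand pump with its lever at y = -165 mm, right of the cradles.
- cradle_mid (a point): Where an injector's centre lies when it rests in the middle cradle (12 mm either way along x is all right): 54 mm above the bench, rig x = y = 0. Axes as the rig's; nozzle to +x. A cradle is two white 90-degree V supports, 12 mm thick, 42 mm wide, at x = -30 and +30 mm, with 48 mm clear between them for fingers.
- cradle_left (a point): The same point of the left cradle, rig y = +70 mm.
- cradle_right (a point): The same point of the right cradle, rig y = -70 mm.
- guard (a joint): Angle of the clear, yellow-framed guard hinged at the rear of the rig, rad. 0 = down flat on its stop, over the cradles; 1.5 = fully up (upper stop). It starts up, between 1.3 and 1.5. The hinge is stiff (about 0.5 N m of friction): the guard stays where it is left and needs 1 to 4 N at its bar to move; it does not fall.
- guard_bar (a point): Centre of the guard's black round pull bar: 12 mm thick, 124 mm long, parallel to the hinge (the rig's y axis), 248 mm from the hinge line, with 39 mm clear between the bar and the guard's edge. Guard down: 88 mm above the bench; up: about 335 mm.
- guard_hinge (a point): Middle of the guard's hinge line, at rig x = +118 mm, y = 0, 88 mm high. At guard angle a the bar is at rig x = 118 - 248 cos a, height 88 + 248 sin a (mm).
- pump (a joint): Angle of the sprung pump lever, rad. 0 = at rest, leaning 0.5 rad to the rear of upright; 1.0 = pulled fully towards the robot's side (rig -x), on its stop, leaning 0.5 rad forward. A spring takes it back to 0 when let go (2 N at the grip at rest, 6 N at the stop).
- pump_grip (a point): Centre of the red cross grip on the pump lever: cylinder 22 mm thick, 50 mm long, parallel to the rig's y axis, 125 mm from the pivot; 172 mm above the bench at rest and at the stop, 187 mm half-way. It can be pinched, or hooked from behind (+x side) from above.
- pump_pivot (a point): Pivot of the pump lever: rig x = 0, y = -165 mm, 62 mm high. At pump angle p the grip is at rig x = 125 sin(0.5 - p), height 62 + 125 cos(0.5 - p) (mm).
- tray: Orange open tray for tested injectors, fixed, 270 x 250 mm outside, 45 mm high, walls and floor about 5 mm. Origin at the centre of its underside, x along its 270 mm side, y along its 250 mm side. It is on one side of the rig, the blue mat on the other.
- injector1_center (a point): Centre of the steel body of a diesel injector: cylinder 28 mm thick, 100 mm long, axis along x; at +x a thin brass nozzle (14 mm thick, tip 86 mm from here), at -x a black head block 28 x 30 x 28 mm (end 78 mm from here). About 0.3 kg. Starts lying on the blue mat (3 mm thick), nozzle roughly away from the robot. May be absent.
- injector1_nozzle (a point): Tip of that injector's brass nozzle, on its axis, 86 mm from its centre along +x. Absent if the injector is.
- injector2_center (a point): Centre of the steel body of another injector, just like injector1; may be absent.
- injector2_nozzle (a point): Tip of that injector's brass nozzle, on its axis, 86 mm from its centre along +x. Absent if the injector is.
- injector3_center (a point): Centre of the steel body of another injector, just like injector1; may be absent.
- injector3_nozzle (a point): Tip of that injector's brass nozzle, on its axis, 86 mm from its centre along +x. Absent if the injector is.
- meter: Orange handheld meter 160 x 75 x 38 mm; a bystander, to be left alone. Origin on its underside.
- hub: Flat aluminium hub 50 x 130 x 16 mm; a bystander, to be left alone. Origin on its underside.
- driver: Yellow-handled screwdriver, 190 mm long; a bystander, to be left alone. Origin on its underside.
- marker: Blue and white marker pen, 145 mm long, 16 mm thick; a bystander, to be left alone. Origin on its underside.
- spray: Spray can with a red label, 60 mm wide, 160 mm high; a bystander, to be left alone. Origin on its underside.

How it is judged:
On the way, in this order (a step that is already met when the one before it is completed fails the run):
1. every injector lies centred in a cradle of its own, nozzle to the rear (x of injector1_center in the frame of rig between -0.012 and 0.012 m and z of injector1_center in the frame of rig between 0.048 and 0.06 m and (y of injector1_center in the frame of rig between -0.077 and -0.063 m or y of injector1_center in the frame of rig between -0.007 and 0.007 m or y of injector1_center in the frame of rig between 0.063 and 0.077 m) and angle between the x axis of each of injector1_center, injector2_center, injector3_center and the x axis of rig, either way round below 0.08 rad and x of each of injector1_nozzle, injector2_nozzle, injector3_nozzle in the frame of rig above 0.05 m and x of injector2_center in the frame of rig between -0.012 and 0.012 m and z of injector2_center in the frame of rig between 0.048 and 0.06 m and (y of injector2_center in the frame of rig between -0.077 and -0.063 m or y of injector2_center in the frame of rig between -0.007 and 0.007 m or y of injector2_center in the frame of rig between 0.063 and 0.077 m) and x of injector3_center in the frame of rig between -0.012 and 0.012 m and z of injector3_center in the frame of rig between 0.048 and 0.06 m and (y of injector3_center in the frame of rig between -0.077 and -0.063 m or y of injector3_center in the frame of rig between -0.007 and 0.007 m or y of injector3_center in the frame of rig between 0.063 and 0.077 m)), for 0.3 s.
2. the guard is down on its stop over the loaded cradles (all of step 1 and value of joint guard below 0.05 rad), for 0.2 s.
3. with the guard down and the injectors in place, the pump lever is pulled to its stop (all of step 1 and value of joint pump above 0.93 rad and value of joint guard below 0.06 rad), for 0.05 s.
4. the pump lever is let back to rest with the guard still down (value of joint pump below 0.1 rad and value of joint guard below 0.06 rad), for 0.1 s.
5. the guard is swung up again (value of joint guard above 1.25 rad), for 0.2 s.
At the end, for the whole second after the job is handed in: All injectors lie still, flat on the tray's floor (centres inside the walls and less than 28 mm above the tray's underside), the guard is up (above 1.25 rad), the pump lever is at rest (below 0.1 rad) (x of injector1_center in the frame of tray between -0.12 and 0.12 m and y of injector1_center in the frame of tray between -0.115 and 0.115 m and z of each of injector1_center, injector2_center, injector3_center in the frame of tray below 0.028 m and linear speed of each of injector1, injector2, injector3 below 0.03 m/s and x of injector2_center in the frame of tray between -0.12 and 0.12 m and y of injector2_center in the frame of tray between -0.115 and 0.115 m and x of injector3_center in the frame of tray between -0.12 and 0.12 m and y of injector3_center in the frame of tray between -0.115 and 0.115 m and value of joint guard above 1.25 rad and value of joint pump below 0.1 rad); the robot touches nothing.
It fails at once if the guard slams down (faster than 0.8 rad/s, about 0.2 m/s at its bar, in the last 0.15 rad) (value of joint guard below 0.15 rad and velocity of joint guard below -0.8 rad/s).
It fails at once if the pump is worked with the guard up (value of joint pump above 0.5 rad and value of joint guard above 0.15 rad).
It fails at once if a bystander is moved by more than 4 cm (distance of any of meter, hub, driver, marker, spray from where it was at the start of the episode above 0.04 m).
Of injector1, injector2, injector3 only 2 to 3 are there at a start; the rules pass over those that are not, and their reading is None.
At some moment in a run one of injector1, injector2, injector3 may be knocked a few centimetres aside while the robot is not near it.
Once in a run the grip may slacken for a moment while it holds something.
It also fails if it takes over 210 s, if anything falls off the work surface, if the arm or the gripper's body presses on something with over 40 N, if the wrist force passes 120 N, or if a joint passes its speed limit or range.

### The arm

A 6-joint arm with a two-finger parallel gripper is mounted at the origin on the work surface. World frame = base frame: x ahead of the robot, y to its left, z up, the work surface at z = 0. Lengths are in m, angles in rad, forces in N, time in s.
With the tool pointing down it reaches from about 0.35 to 1 m from the base axis. Payload 7.1 kg.
Tool frame: the origin (TCP) lies between the finger pads; the fingertips stand 22 mm ahead of it and the grasp point (between the pads) lies 3 mm ahead of it; z points along the fingers, y is the line along which they close (so a half turn about z gives the same grasp; the last joint's range is limited). The gripper opens to 85 mm and grips with 20 to 120 N. Pads are 22 mm wide; open, the fingers measure 114 mm over their backs; the gripper's body (76 mm by 85 mm) begins 54 mm behind the grasp point. The pads swing forward as they close: fully open they stand 13 mm farther back than shut.
Start: joints at [1.229, 0.423, 1.63, -0, 1.089, -0.019], TCP at [0.198, 0.593, 0.253] pointing down, gripper open.
Joint ranges: [-3, 3], [-0.9, 2.11], [0.09, 2.58], [-1.31, 4.45], [0.11, 2.69], [-2.54, 2.54]. Speed limits (rad/s): [2.39, 2.39, 3.01, 3.14, 3.14, 3.14].

### API

Orientations are given as a rotation vector (axis times angle).
In Python, from rig import manip gives the robot as it stands. The module is installed in compiled form; this text tells all that it offers. Calls block until the motion is done:
- manip.move_to(position, orientation): joint-space move of the TCP to a pose.
- manip.servo_line(position, orientation=None, rate=0.15): straight line of the TCP; orientation=None keeps the orientation; rate is the mean speed in m/s.
- manip.set_joints(angles): joint-space move.
- manip.command_gripper(opening, f_grip=None): finger opening in m; f_grip is the grip in N (None keeps the last); returns when the fingers have stopped.
- manip.hold(seconds).
- manip.solve_ik(position, orientation): joint angles nearest the present ones, or None.
- manip.camera(name): name is "side" or "top"; returns a dict with "image" (400x640x3 uint8, red, green, blue), "fx", "fy", "cx", "cy" (pixels), "k1" (the pictures are not rectified: a ray, as slopes to the right and down, at radius r is drawn at 1 + k1 r^2 times it, then the intrinsics apply), "cam_to_world" (4x4, takes a point from camera to world coordinates). Camera axes: x right, y down, z forward; pixel columns grow to the right and rows downward; lengths in m; the calibration is good to about 2 mm. A picture is of the moment at which its call begins. There is no depth.
A pose or a line that the arm cannot do raises manip.IKError and nothing moves.
- manip.sign_off(): hands the job in, once; it reports no verdict.
Readings, each from a call of its own:
- manip.get_time(): time.
- manip.get_joint_positions(): joint angles.
- manip.get_joint_vel(): joint speeds.
- manip.get_tau(): joint torques, N m.
- manip.get_position(): TCP position.
- manip.get_ee_rot(): TCP orientation.
- manip.get_contact_force(): force on the tool from outside, world axes, zero at the start.
- manip.get_torque(): the same for the moment, N m.
- manip.get_width(): finger opening in m.
Only numpy, scipy, OpenCV 4.12 (cv2) and the standard library are available. Lean on these libraries where they do the work, as an engineer would, in place of code of your own. Each camera call takes 0.05 s, during which the arm holds its last target. There are 200 camera calls.

## Working session

There is one attempt and no reset: what is moved stays moved. The work goes in short steps, each a Python script; the robot and the scene stay as the last script left them, time stands still between calls to the robot, and variables do not carry over. Pictures are saved under pics/ and viewed, on a budget of 14 in all, crops included, one or two more only if the job needs it, and the job is handed in when it is done.

```bash
mkdir -p pics
cat > h.py <<'E'
import numpy as np, cv2
from rig import manip as m
from scipy.spatial.transform import Rotation as R
def shot(name,fn):
    c=m.camera(name); cv2.imwrite('pics/'+fn+'.png',c['image'][:,:,::-1]); np.save('pics/'+fn+'.npy',c,allow_pickle=True); return c
def load(fn): return np.load('pics/'+fn+'.npy',allow_pickle=True).item()
def px2w(c,u,v,z):
    K=np.array([[c['fx'],0,c['cx']],[0,c['fy'],c['cy']],[0,0,1.]])
    d=np.array([(u-c['cx'])/c['fx'],(v-c['cy'])/c['fy']]); s=d.copy()
    for _ in range(20): s=d/(1+c['k1']*(s@s))
    T=c['cam_to_world']; r=T[:3,:3]@np.array([s[0],s[1],1]); o=T[:3,3]
    return o+r*(z-o[2])/r[2]
def w2px(c,p):
    T=c['cam_to_world']; q=T[:3,:3].T@(np.asarray(p,float)-T[:3,3]); s=q[:2]/q[2]; s=s*(1+c['k1']*(s@s))
    return np.array([s[0]*c['fx']+c['cx'],s[1]*c['fy']+c['cy']])
def down(yaw):  # tool z down, tool y axis (closing line) = world direction at yaw+90deg ; yaw=dir of tool x
    return (R.from_euler('z',yaw)*R.from_rotvec([np.pi,0,0])).as_rotvec()
E
python3 - <<'E'
from h import *
for n in('top','side'):
    c=shot(n,n+'0'); print(n,c['fx'],c['cx'],c['cy'],c['k1'],c['cam_to_world'].round(3).tolist())
print(m.get_ee_rot(),m.get_time())
E
```

```text
top 434.85104454211995 319.93380106760696 203.18272021599114 -0.03086297297510259 [[-0.003, -0.991, 0.134, 0.399], [-1.0, 0.004, 0.002, 0.001], [-0.003, -0.134, -0.991, 1.252], [0.0, 0.0, 0.0, 1.0]]
side 502.39007960324005 313.0448782416669 202.3207878198005 -0.1615758675701577 [[0.679, -0.357, 0.642, -0.536], [-0.734, -0.314, 0.602, -1.036], [-0.013, -0.88, -0.476, 0.947], [0.0, 0.0, 0.0, 1.0]]
[-5.04855468e-01 -3.10050557e+00  2.08259495e-03] 0.1
```

View pics/top0.png

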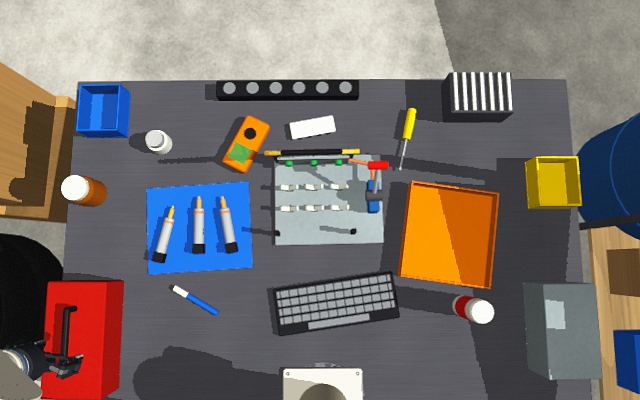

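View pics/side0.png

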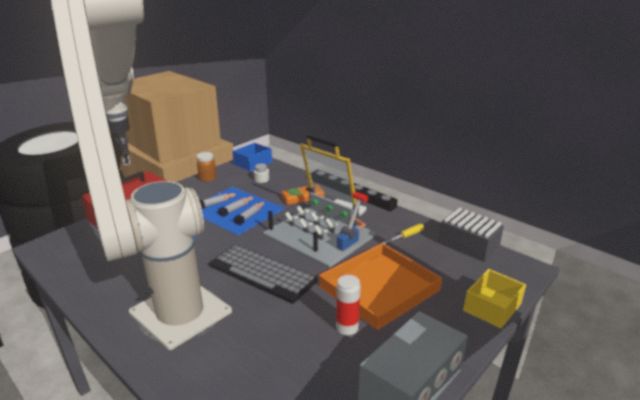

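Top view: three injectors on the mat at about (163,233), (198,225) and (228,224), nozzles up the image. The rig is around (328,200), its guard bar at (315,152), the red grip at (377,165) and the tray at (449,234). I'll zoom in next.

Run:
```python
from h import *
im=cv2.imread('pics/top0.png')
cv2.imwrite('pics/z0.png',cv2.resize(im[135:285,140:405],None,fx=3,fy=3,interpolation=cv2.INTER_CUBIC))
```

```text
(no output)
```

View pics/z0.png

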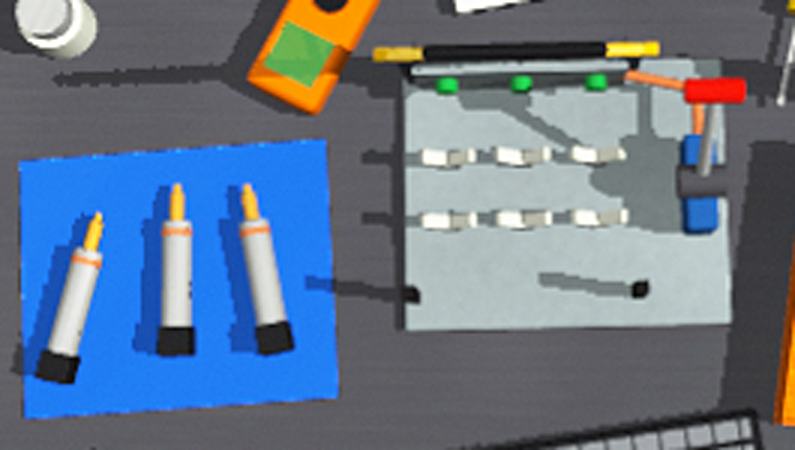

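Run:
```python
from h import *
c=load('top0')
def z(x,y,h): return px2w(c,140+(x+.5)/3-.5,135+(y+.5)/3-.5,h)[:2]
for n,x,y,h in [('FL',404,329,.012),('FR',732,324,.012),('RR',718,58,.012),('RL',400,70,.012),
 ('sF1',448,216,.055),('sF2',523,216,.055),('sF3',598,213,.055),('sR1',447,153,.055),('sR2',523,151,.055),('sR3',598,150,.055),
 ('p1',447,85,.054),('p2',521,83,.054),('p3',597,82,.054),('grip',716,90,.172),('barL',424,52,.33),('barR',606,49,.33)]:
    print(n,z(x,y,h).round(4))
for n,hd,nz in [('A',(60,369),(99,213)),('B',(176,341),(178,185)),('C',(275,337),(247,186))]:
    a=z(*hd,.017);b=z(*nz,.017);print(n,a.round(4),b.round(4),np.linalg.norm(a-b).round(3),np.degrees(np.arctan2(*(b-a)[::-1])).round(1))
for n,u,v in [('t',410,181),('t',498,194),('t',491,288),('t',400,277)]: print(n,px2w(c,u,v,.045)[:2].round(3))
# detect injectors by colour on mat: body mask
hsv=cv2.cvtColor(c['image'],cv2.COLOR_RGB2HSV); H,S,V=cv2.split(hsv)
roi=np.zeros_like(H);roi[188:272,150:248]=1
matm=((H>98)&(H<125)&(S>120))
msk=(roi>0)&~matm
n,l,st,ce=cv2.connectedComponentsWithStats(msk.astype(np.uint8))
for i in range(1,n):
    if st[i,4]>100:
        ys,xs=np.where(l==i); P=np.array([px2w(c,x,y,.017)[:2] for x,y in zip(xs,ys)]); mu=P.mean(0); w,e=np.linalg.eigh(np.cov((P-mu).T)); d=e[:,1]; d*=np.sign(d[0]); t=(P-mu)@d
        s=(P-mu)@np.array([-d[1],d[0]])
        print(st[i],mu.round(4),np.degrees(np.arctan2(d[1],d[0])).round(2),'ext',t.min().round(4),t.max().round(4),'ctr',(mu+d*(t.max()-.086)).round(4),(mu+d*(t.min()+.078)).round(4))
```

```text
FL [0.4494 0.1337]
FR [ 0.453  -0.1772]
RR [ 0.7114 -0.1695]
RL [0.7006 0.1403]
sF1 [0.5517 0.0894]
sF2 [0.5514 0.02  ]
sF3 [ 0.554  -0.0493]
sR1 [0.6108 0.0907]
sR2 [0.6124 0.0199]
sR3 [ 0.6131 -0.0499]
p1 [0.6758 0.0912]
p2 [0.6774 0.0217]
p3 [ 0.6781 -0.0496]
grip [ 0.6433 -0.1452]
barL [0.6366 0.0872]
barR [ 0.6383 -0.0448]
A [0.4122 0.4583] [0.5607 0.4272] 0.152 -11.8
B [0.4384 0.3489] [0.5875 0.352 ] 0.149 1.2
C [0.442  0.2551] [0.5863 0.2854] 0.147 11.9
t [ 0.625 -0.251]
t [ 0.587 -0.499]
t [ 0.326 -0.465]
t [ 0.357 -0.215]
[193 196  11  57 517] [0.4987 0.3507] 1.49 ext -0.0711 0.0899 ctr [0.5026 0.3508] [0.5056 0.3509]
[220 196  18  57 511] [0.4996 0.268 ] 11.85 ext -0.0723 0.0909 ctr [0.5044 0.269 ] [0.5052 0.2691]
[152 205  23  58 541] [0.4703 0.4483] -12.84 ext -0.0709 0.0942 ctr [0.4783 0.4464] [0.4772 0.4467]
[200 268  48   4 108] [0.3771 0.2589] -88.05 ext -0.0833 0.0496 ctr [0.3758 0.2953] [0.3769 0.2642]
```

```bash
cat >> h.py <<'E'
RX,RY,RYAW=.582,.020,.016
def rig(x,y):
    c,s=np.cos(RYAW),np.sin(RYAW); return np.array([RX+c*x-s*y,RY+s*x+c*y])
def best(p,th):
    o=[]
    for k in(0,np.pi):
        q=m.solve_ik(p,down(th+k))
        if q is not None: o.append((abs(q[5])+abs(q[3]),down(th+k)))
    return min(o,key=lambda t:t[0])[1]
def F(): return np.round(m.get_contact_force(),1)
E
python3 - <<'E'
from h import *
m.command_gripper(0.0,40)
p=[*rig(-.03,0),.335]; o=best(p,RYAW); print(m.solve_ik(p,o))
m.move_to(p,o); print(m.get_time(),m.get_position(),F())
for x in np.arange(0,.09,.01):
    m.servo_line([*rig(x,0),.335],o,rate=.06); f=F(); print(round(x,3),f,m.get_time())
    if abs(f[0])>6: break
m.servo_line([*rig(-.03,0),.335],o)
shot('top','t1')
E
```

```text
[ 1.38013592e-02  2.28785856e-01  1.71018226e+00 -4.44089210e-16
  1.20262454e+00  1.56859769e+00]
3.275 [0.55198012 0.02018298 0.33487363] [-0.2 -0.4  0.4]
0.0 [ 0.1 -0.2  0.4] 3.925
0.01 [ 0.5 -0.4 -0.6] 4.2417
0.02 [-0.3  0.7 -0.2] 4.5583
0.03 [ 0.5 -0.   0.4] 4.875
0.04 [ 0.6 -0.1  0.6] 5.1917
0.05 [0.5 0.  0.4] 5.5083
0.06 [-0.7  0.1  0. ] 5.825
0.07 [-0.3 -0.5 -0.5] 6.1417
0.08 [-0.1 -0.6  0.1] 6.4583
```

Run:
```python
from h import *
print(m.get_position(),m.get_width(),m.get_ee_rot())
a=shot('side','s1')['image'][110:260,230:400]; b=load('t1')['image'][110:260,230:410]
f=lambda i:cv2.resize(i[:,:170],None,fx=2.35,fy=2.35,interpolation=cv2.INTER_CUBIC)
cv2.imwrite('pics/c1.png',np.hstack([f(a),f(b)])[:,:,::-1])
```

```text
[0.55287854 0.0195133  0.33515054] 8.556202037797449e-05 [3.14148891e+00 2.51158599e-02 1.38784494e-03]
```

View pics/c1.png

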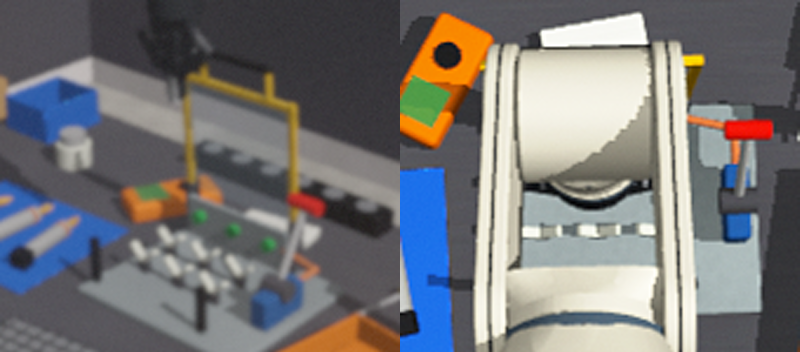

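Guard pushed back: the frame end is now at about (361,135) in the top view against v≈151 before, so roughly 1.49 rad. Next I pick the injectors, detecting afresh each time.

```bash
cat >> h.py <<'E'
def detect(fn):
    c=shot('top',fn); H,S,V=cv2.split(cv2.cvtColor(c['image'],cv2.COLOR_RGB2HSV))
    mat=((H>98)&(H<125)&(S>120)).astype(np.uint8); mat[:165]=0; mat[285:]=0; mat[:,:130]=0; mat[:,262:]=0
    hull=cv2.convexHull(cv2.findNonZero(mat)); roi=np.zeros_like(mat); cv2.fillConvexPoly(roi,hull,1)
    roi=cv2.erode(roi,np.ones((5,5)))
    n,l,st,_=cv2.connectedComponentsWithStats(roi*(1-mat)); out=[]
    for i in range(1,n):
        if st[i,4]<250: continue
        ys,xs=np.where(l==i); P=np.array([px2w(c,x,y,.017)[:2] for x,y in zip(xs,ys)]); mu=P.mean(0)
        d=np.linalg.eigh(np.cov((P-mu).T))[1][:,1]; d*=np.sign(d[0]); t=(P-mu)@d
        out.append((*(mu+d*((t.max()-.086)+(t.min()+.078))/2),np.arctan2(d[1],d[0]),st[i,4],t.max()-t.min()))
    return sorted(out,key=lambda r:r[1])
def go(p,o,rate=.25): m.servo_line(p,o,rate=rate)
def pick(x,y,th,z,up=.2,opening=.06,f=60,slow=.12):
    o=best([x,y,up],th); m.command_gripper(opening,f); m.move_to([x,y,up],o)
    go([x,y,z+.05],o); go([x,y,z],o,slow); m.command_gripper(0,f); w=m.get_width()
    go([x,y,up],o); print('pick w',round(w,4),'after lift',round(m.get_width(),4),m.get_time(),F()); return m.get_width()>.02
def place(x,y,th,z,up=.2,opening=.055):
    o=best([x,y,up],th); m.move_to([x,y,up],o); print('w',round(m.get_width(),4))
    go([x,y,z+.04],o); go([x,y,z],o,.08); f=F(); m.command_gripper(opening); go([x,y,up],o); print('placed',f,m.get_time())
E
python3 - <<'E'
from h import *
d=detect('d1'); print(np.round(d,4))
x,y,th=d[0][:3]
if len(d)==3 and pick(x,y,th,.028): place(*rig(0,-.07),RYAW,.065)
d=detect('d2'); print(np.round(d,4))
E
```

```text
[[ 5.048e-01  2.690e-01  2.068e-01  5.090e+02  1.632e-01]
 [ 5.041e-01  3.507e-01  2.490e-02  5.130e+02  1.609e-01]
 [ 4.778e-01  4.466e-01 -2.241e-01  5.410e+02  1.651e-01]]
pick w 0.0263 after lift 0.0262 12.9833 [-0.3 -0.7 -3.6]
w 0.026
placed [-3.3 10.6 13.1] 17.5917
[[ 5.041e-01  3.508e-01  2.610e-02  5.150e+02  1.609e-01]
 [ 4.778e-01  4.466e-01 -2.241e-01  5.410e+02  1.651e-01]]
```

Run:
```python
from h import *
d=detect('d2b')
x,y,th=d[0][:3]
print(pick(x,y,th,.028))
c=shot('top','t2')['image'][130:270,180:400]
cv2.imwrite('pics/c2.png',cv2.resize(c,None,fx=3.6,fy=3.6,interpolation=cv2.INTER_CUBIC)[:,:,::-1])
```

```text
pick w 0.0259 after lift 0.0256 22.475 [-0.8  0.3 -3.7]
True
```

View pics/c2.png

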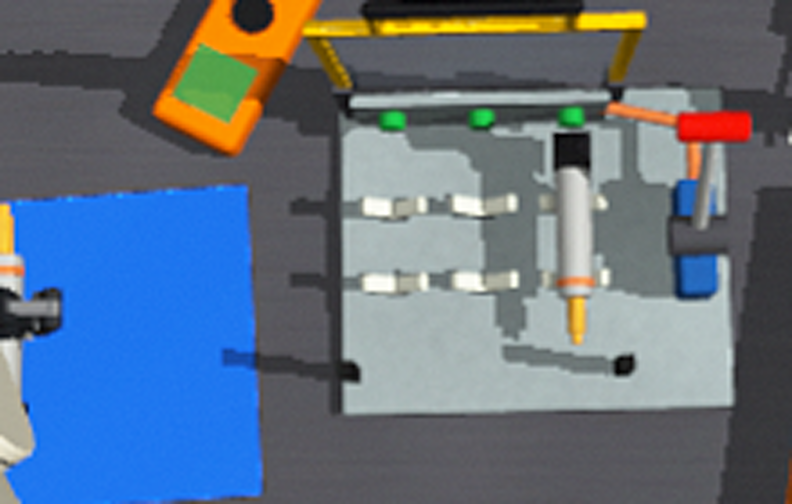

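The first injector lies in the right cradle but turned end for end: nozzle at (577,343) of the crop, to the front, because my helper swapped the half turn. The one now held can be placed correctly, and then I'll turn the first.

```bash
cat >> h.py <<'E'
def best(p,th,k=1): return down(th+np.pi*k)
def place(x,y,th,z,up=.2,opening=.055,k=1):
    o=best([x,y,up],th,k); m.move_to([x,y,up],o); print('w',round(m.get_width(),4))
    go([x,y,z+.04],o); go([x,y,z],o,.08); f=F(); m.command_gripper(opening); go([x,y,up],o); print('placed',f,m.get_time())
E
python3 - <<'E'
from h import *
c=load('t2')
g=lambda a,b:px2w(c,180+(a+.5)/3.6-.5,130+(b+.5)/3.6-.5,.054)[:2]
h,t=g(571,139),g(577,343)
print(h,t,np.linalg.norm(h-t),'want',rig(0,-.07)); e=(h-t)/np.linalg.norm(h-t); print('ctr',t+e*.086, np.arctan2(e[1],e[0]))
print(np.array([g(a,b) for a,b in [(393,203),(481,201),(393,279),(483,277)]]).round(4),[rig(x,y).round(4) for x in(.03,-.03) for y in (.07,0)])
print(m.get_ee_rot(),m.get_joint_positions())
o=best(0,RYAW); print(m.solve_ik([*rig(0,0),.2],o))
E
```

```text
[ 0.66014218 -0.0482588 ] [ 0.50050982 -0.05141427] 0.15966354354047238 want [ 0.58311995 -0.04999104]
ctr [ 0.58649302 -0.04971463] 0.019764483881821917
[[0.61   0.0904]
 [0.6113 0.0221]
 [0.5505 0.09  ]
 [0.5518 0.0206]] [array([0.6109, 0.0905]), array([0.612 , 0.0205]), array([0.5509, 0.0895]), array([0.552 , 0.0195])]
[ 0.04094067 -3.13822168  0.00315883] [ 5.88545213e-01  4.72550207e-01  1.69573624e+00 -2.96112299e-07
  9.77004389e-01 -1.00834111e+00]
[ 0.01391465  0.42768317  1.7658672   0.          0.94804227 -1.57288168]
```

```bash
sed -i 's/^RX,RY.*/RX,RY,RYAW=.582,.0205,.018/' h.py
python3 - <<'E'
from h import *
place(*rig(0,0),RYAW,.066)
# turn the right one round
x,y=rig(0,-.07); o=down(RYAW); m.move_to([x,y,.2],o)
go([x,y,.11],o); go([x,y,.065],o,.12); m.command_gripper(0,60); go([x,y,.2],o); print(m.get_width())
xr,yr=rig(-.06,-.07); go([xr,yr,.22],o)
q=list(m.get_joint_positions()); q[5]-=np.pi; m.set_joints(q); print(m.get_width(),m.get_time())
place(x,y,RYAW,.066)
d=detect('d3'); print(np.round(d,4))
pick(*d[0][:3],.028)
c=shot('top','t3')['image'][130:270,180:400]
cv2.imwrite('pics/c3.png',cv2.resize(c,None,fx=3.6,fy=3.6,interpolation=cv2.INTER_CUBIC)[:,:,::-1])
E
```

```text
w 0.0258
placed [-2.8  7.6  5.3] 26.0583
0.025688461251289967
0.026023468003151164 33.7583
w 0.0256
placed [-3.5  6.2 10.3] 36.375
[[ 4.778e-01  4.466e-01 -2.241e-01  5.410e+02  1.651e-01]]
pick w 0.0261 after lift 0.026 40.9417 [-0.4  0.6 -3.4]
```

View pics/c3.png

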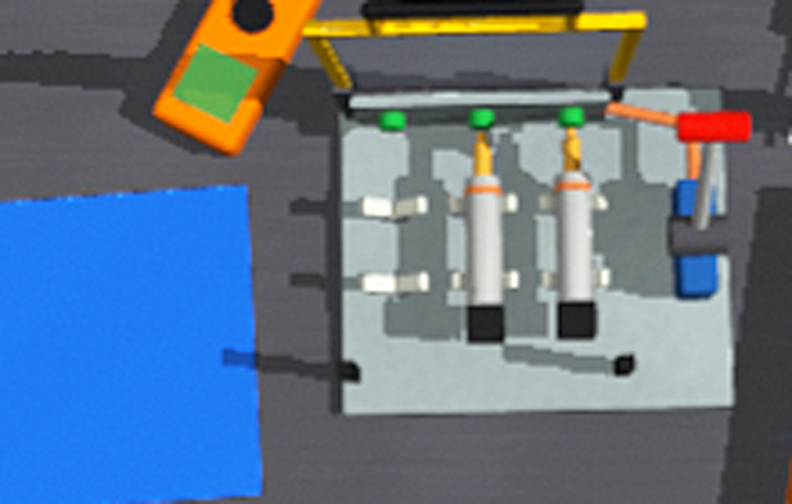

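Both lie nozzle to the rear, tips at (483,130) and (571,128), heads at y≈340. Placing the third.

Run:
```python
from h import *
c=load('t3')
g=lambda a,b:px2w(c,180+(a+.5)/3.6-.5,130+(b+.5)/3.6-.5,.054)[:2]
Ri=lambda p:(R.from_euler('z',-RYAW).as_matrix()[:2,:2]@(p-np.array([RX,RY]))).round(4)
for h,t in [((486,338),(483,130)),((577,335),(571,128))]:
    h,t=g(*h),g(*t); e=(t-h)/np.linalg.norm(t-h); print(Ri(t-.086*e),Ri(h+.078*e),np.arctan2(e[1],e[0])-RYAW)
place(*rig(0,.07),RYAW,.066)
m.move_to([.45,.35,.25],best(0,0)); 
c=shot('top','t4')['image'][130:270,180:400]
cv2.imwrite('pics/c4.png',cv2.resize(c,None,fx=3.6,fy=3.6,interpolation=cv2.INTER_CUBIC)[:,:,::-1])
```

```text
[-0.0004 -0.0012] [ 0.0006 -0.0012] -0.005337495784264144
[-0.0003 -0.0705] [ 0.0014 -0.0705] 0.00130287234224059
w 0.0257
placed [-2.5  7.   4.8] 44.625
```

View pics/c4.png

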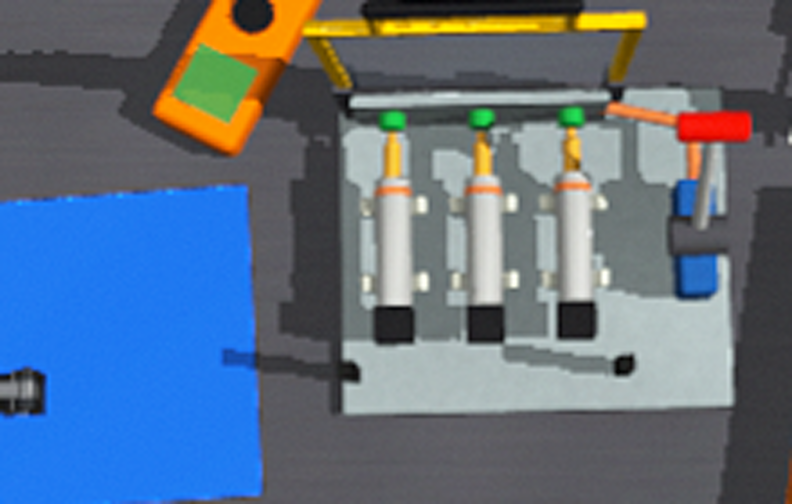

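All three are seated. Now the guard.

```bash
cat >> h.py <<'E'
OG=down(RYAW+np.pi/2)
def bar(a,dz=.003): return [*rig(.118-.248*np.cos(a),0),.088+.248*np.sin(a)+dz]
def arc(a0,a1,rate,step=.1):
    n=int(np.ceil(abs(a1-a0)/step)); fm=0
    for a in np.linspace(a0,a1,n+1)[1:]:
        m.servo_line(bar(a),OG,rate=rate); f=m.get_contact_force(); fm=max(fm,np.linalg.norm(f))
        if np.linalg.norm(f)>30: print('stop at',a,f); return a
    print('arc',a1,'fmax',round(fm,1),F(),m.get_time()); return a1
E
python3 - <<'E'
from h import *
m.command_gripper(.045,30)
p=bar(1.486); m.move_to([p[0]-.1,p[1],.42],OG); go([p[0],p[1],.42],OG); go(p,OG,.12)
print(F()); m.command_gripper(0,30); print('w',m.get_width(),F(),m.get_time())
a=arc(1.486,1.2,.08); print('w',m.get_width())
shot('top','t5'); c=shot('side','s5')['image'][90:260,200:400]
cv2.imwrite('pics/c5.png',cv2.resize(c,None,fx=3,fy=3,interpolation=cv2.INTER_CUBIC)[:,:,::-1])
E
```

```text
[-0.2  1.   1.1]
w 0.010971921635674899 [-0.8 -0.9  2.7] 49.3083
arc 1.2 fmax 7.4 [-4.   0.3  5.3] 50.6333
w 0.01074512266914366
```

View pics/c5.png

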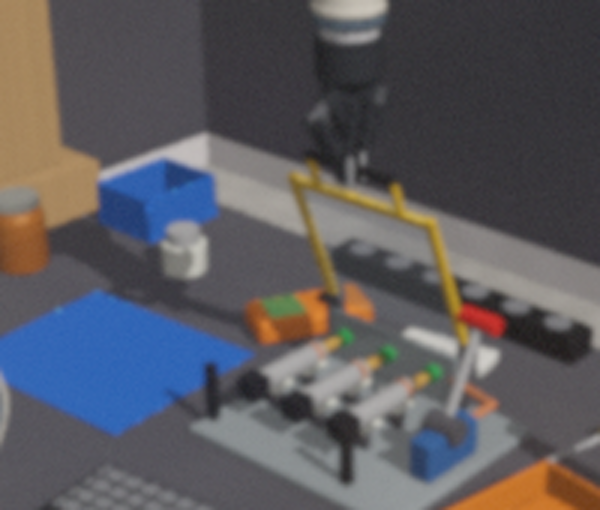

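Gripper holds the bar at (355,180) in the crop and the guard is leaning forward with it. Continuing the arc down, slow at the end.

Run:
```python
from h import *
a=arc(1.2,.3,.12)
print('w',m.get_width())
if a==.3: a=arc(.3,-.012,.04,.05)
print('w',m.get_width(),m.get_position(),bar(0)); m.hold(.3); print(F(),m.get_time())
```

```text
arc 0.3 fmax 9.6 [-8.8 -1.4  0. ] 53.9583
w 0.010710361328441964
arc -0.012 fmax 11.5 [-10.3  -2.1  -2.4] 56.9333
w 0.010951404349570803 [0.44953897 0.01811454 0.08695556] [np.float64(0.4520210594313861), np.float64(0.018160126357952985), np.float64(0.091)]
[-11.   -1.9  -2.2] 57.2333
```

Run:
```python
from h import *
p=np.array(bar(-.012)); p[0]-=.002
for k in range(12):
    m.servo_line(p-[0,0,.0015*(k+1)],OG,rate=.02); f=F(); print(k,f,m.get_position()[[0,2]].round(4))
    if f[2]>8: break
print(m.get_time())
shot('top','t6');c=shot('side','s6')['image'][90:260,200:400]
cv2.imwrite('pics/c6.png',cv2.resize(c,None,fx=3,fy=3,interpolation=cv2.INTER_CUBIC)[:,:,::-1])
```

```text
0 [-6.7 -0.5 -2.6] [0.4495 0.0861]
1 [-7.9 -2.4 -1.8] [0.4495 0.0846]
2 [-11.7  -2.   16.7] [0.4495 0.0842]
58.0083
```

View pics/c6.png

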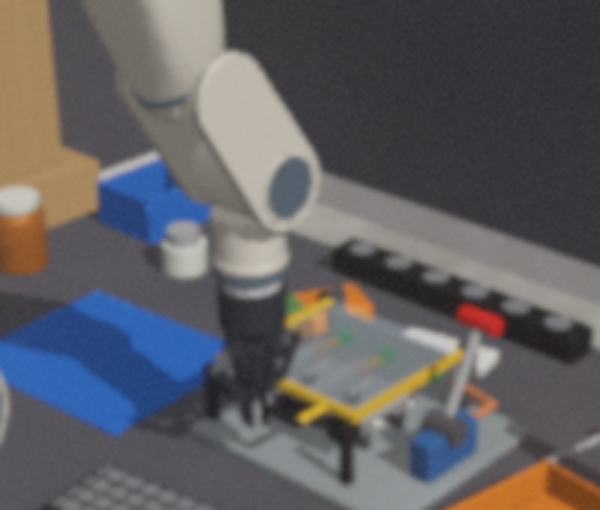

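Guard rests on both posts, with the force rising sharply at the stop. Release it, then the pump.

```bash
cat >> h.py <<'E'
OP=down(RYAW)
def pump(p,off=.022): return [*rig(.125*np.sin(.5-p)+off,-.165),.062+.125*np.cos(.5-p)+.013]
E
python3 - <<'E'
from h import *
p=m.get_position(); m.command_gripper(.035); go([p[0],p[1],.2],OG,.15); print(F())
m.command_gripper(0,30)
s=pump(0,.05); m.move_to([s[0],s[1],.27],OP); go(s,OP); print('start',F())
go(pump(0,.026),OP,.1)
n=None
for a in np.arange(.1,1.2,.1):
    m.servo_line(pump(a),OP,rate=.1); f=m.get_contact_force(); print(round(a,2),f.round(1))
    if a>.9 and f[0]>12: break
m.hold(.15); print(F(),m.get_position(),m.get_time())
c=shot('side','s7')['image'][90:260,200:400]
cv2.imwrite('pics/c7.png',cv2.resize(c,None,fx=3,fy=3,interpolation=cv2.INTER_CUBIC)[:,:,::-1])
E
```

```text
[-0.  -0.5 -0.4]
start [ 0.3 -0.3  0.8]
0.1 [ 5.3 -0.1  4. ]
0.2 [ 5.1 -0.5  3.3]
0.3 [5.1 0.1 3.5]
0.4 [ 4.1 -0.3  2.7]
0.5 [3.8 0.4 1.7]
0.6 [ 3.9  0.1 -0.3]
0.7 [ 4.3  1.2 -0.6]
0.8 [ 4.9 -0.1  0.3]
0.9 [ 5.8 -0.3  1.3]
1.0 [ 6.  -0.9  0.7]
1.1 [18.7  1.8  5.3]
[18.4  1.9  5.5] [ 0.54330357 -0.14604528  0.18124576] 65.1333
```

View pics/c7.png

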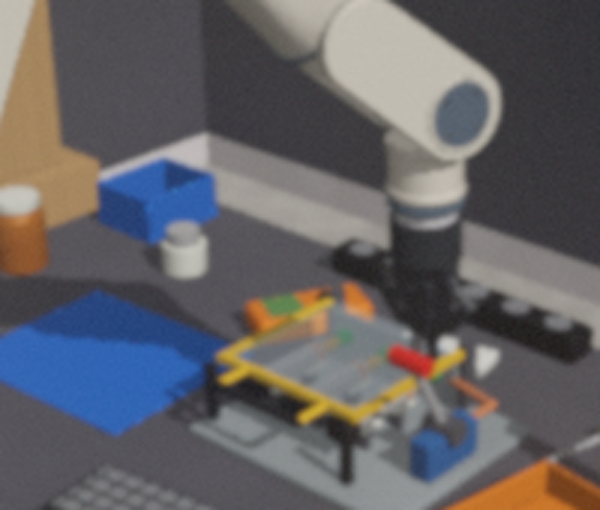

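Lever forward on its stop (18 N jump). Let it back, then check.

Run:
```python
from h import *
for a in np.arange(1.0,-.01,-.125): m.servo_line(pump(a),OP,rate=.12)
print(F()); go(pump(0,.045),OP,.1); p=m.get_position(); go([p[0],p[1],.28],OP); print(F(),m.get_time())
m.move_to([.45,-.15,.3],OP)
c=shot('top','t8')['image'][130:270,180:400]
cv2.imwrite('pics/c8.png',cv2.resize(c,None,fx=3.6,fy=3.6,interpolation=cv2.INTER_CUBIC)[:,:,::-1])
```

```text
[ 0.4  1.1 -0.1]
[-0.4 -0.7 -1.3] 68.6167
```

View pics/c8.png

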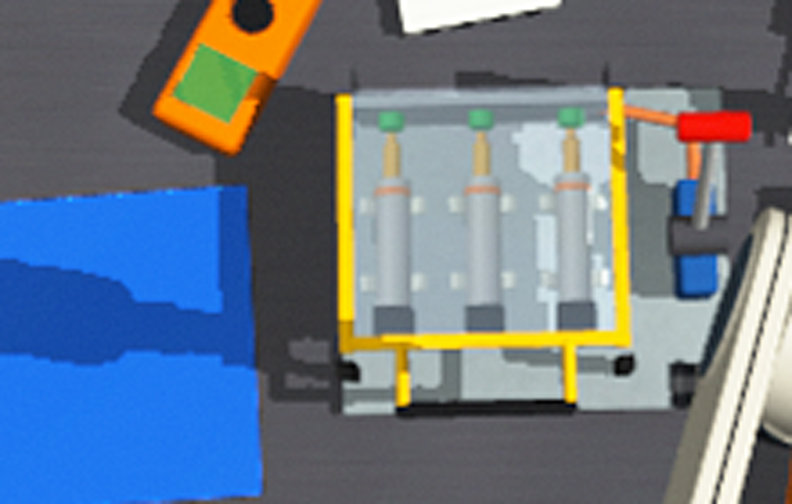

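Guard down, injectors in place, lever back at its rest place (714,127). Now raise the guard.

Run:
```python
from h import *
m.command_gripper(.04,30)
m.move_to([.449,.018,.2],OG); go([.449,.018,.087],OG,.15); m.command_gripper(0,30); print('w',m.get_width(),F())
a=arc(0,1.46,.14); print('w',m.get_width())
m.command_gripper(.045); p=m.get_position(); go([p[0],p[1],.43],OG); print(m.get_time(),F())
go([p[0]-.15,p[1],.43],OG)
m.move_to([.42,-.35,.35],down(0))
c=shot('top','t9')['image'][130:300,180:515]
cv2.imwrite('pics/c9.png',cv2.resize(c,None,fx=2.38,fy=2.38,interpolation=cv2.INTER_CUBIC)[:,:,::-1])
```

```text
w 0.010983695161340557 [-0.6 -0.7  6.8]
arc 1.46 fmax 21.1 [-0.   0.8  6. ] 77.3667
w 0.010832107423492743
78.3083 [ 0.2 -0.2  0.2]
```

View pics/c9.png

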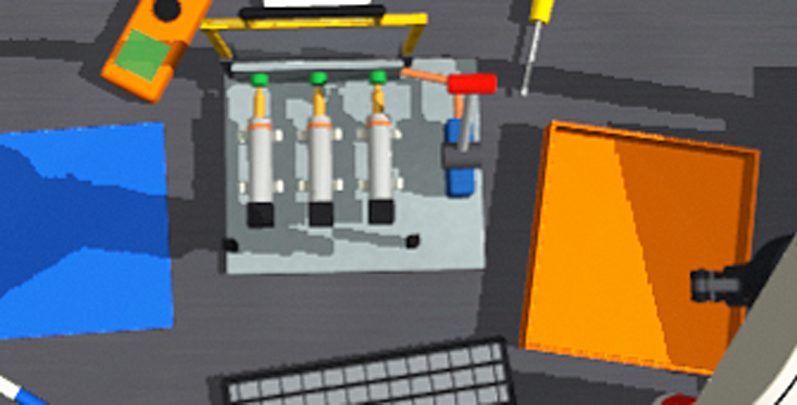

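Guard is up (bar where it was before, y≈13), tray corners match the first measurement. Transferring to the tray.

```bash
cat >> h.py <<'E'
TX,TY,TYAW=.474,-.3575,-.132
def tray(x,y): return np.array([TX,TY])+R.from_euler('z',TYAW).as_matrix()[:2,:2]@[x,y]
def xfer(ry,ty):
    x,y=rig(0,ry); xs,ys=rig(-.06,ry); o=down(RYAW); m.command_gripper(.055,70)
    m.move_to([xs,ys,.28],o); go([x,y,.15],o,.3); go([x,y,.065],o,.15); m.command_gripper(0,70)
    go([x,y,.15],o); go([xs,ys,.3],o,.3); w=m.get_width(); print('w',round(w,4))
    if w<.02: return False
    x,y=tray(-.005,ty); o=down(TYAW); m.move_to([x,y,.25],o); print('w',round(m.get_width(),4))
    go([x,y,.08],o,.3); go([x,y,.032],o,.1); f=F(); m.command_gripper(.05); go([x,y,.25],o,.3); print('placed',f,m.get_time()); return True
E
python3 - <<'E'
from h import *
ok=xfer(-.07,-.068)
c=shot('top','t10')['image'][130:300,180:515]
cv2.imwrite('pics/c10.png',cv2.resize(c,None,fx=2.38,fy=2.38,interpolation=cv2.INTER_CUBIC)[:,:,::-1])
E
```

```text
w 0.0258
w 0.0258
placed [ 0.3  0.  -4.3] 88.9667
```

View pics/c10.png

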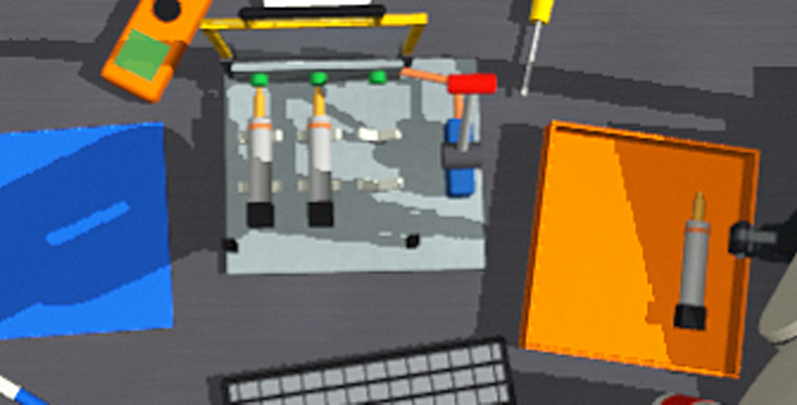

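Injector flat in the tray at (694,260), the others untouched. Doing the other two.

Run:
```python
from h import *
ok=xfer(0,0) and xfer(.07,.068)
m.move_to([.42,.2,.35],down(0)); print(ok,m.get_time(),F())
c=shot('top','t11')['image'][130:330,180:515]
cv2.imwrite('pics/c11.png',cv2.resize(c,None,fx=2.38,fy=2.38,interpolation=cv2.INTER_CUBIC)[:,:,::-1])
```

```text
w 0.0258
w 0.0253
placed [ 0.5  0.7 -3.6] 97.7917
w 0.0255
w 0.0256
placed [ 0.3 -0.6 -2.9] 106.575
True 108.4 [-0.2  0.5  0.1]
```

View pics/c11.png

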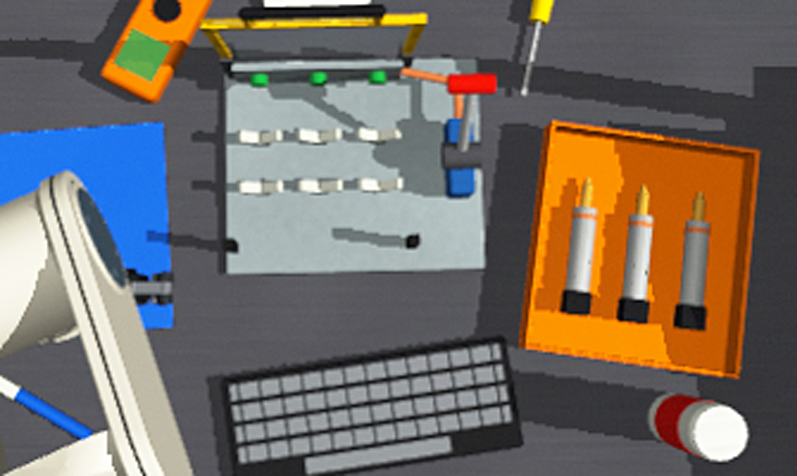

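All three lie flat on the tray floor, the guard is up and the lever is at rest. Handing in.

```bash
python3 -c "
from h import *
m.sign_off()"
```

```text
the job is handed in; nothing more can be done
```

The whole job is done and handed in at about 108 s on the robot's clock. The hand-in gives no verdict, so these are my own checks.

**What I did:**
- **Loading:** Three injectors were on the mat, and each went into its own cradle. I first laid the right-hand one with its nozzle to the front. I saw this in a picture and turned it round before lowering the guard.
- **Guard down:** I pushed the guard about 0.17 rad further up at the start, for clearance. I then lowered it by its bar at about 0.04 m/s until the force jumped to about 17 N at the stop.
- **Pump:** With the guard down, I pulled the lever until the force jumped to about 18 N at its stop, then followed it back until the load was gone.
- **Unloading:** I swung the guard up and moved the injectors one by one to the tray.

**What the last checks showed:**
- **In the cradles:** Measured from the picture, the middle and right injectors were within about 2 mm and 0.01 rad of centred. I checked the left one only by eye.
- **After pumping:** The picture taken then showed all three injectors in place, the guard down and the lever at rest.
- **At the end:** The last picture shows all three flat on the tray floor, the guard up at about 1.46 rad, the lever at rest and the robot clear. The bystanders it shows (meter, driver, spray) look unmoved; the hub and marker were partly hidden or cropped. I did not measure any of them.

**What disagreed:** The guard bar came down about 2 mm nearer the robot and several mm lower at the gripper than I calculated. I relied on the contact force and the picture instead. I saw no knocked injector and no grip slackening.

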